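# Find the concealed release of the stone display case

## Task

Open the stone display case by its concealed release: dip the closed fingertips into the open channel behind the clear lid, run them along the channel's lid-side wall until you find the notch hidden under the spring lip, and press the pad inside the notch fully home, so that the front of the lid rises and stays up. Use no more than a firm fingertip push, do not touch the lid, and leave the things standing around the case where they are. Finish with the hand out of the channel.

Things in the scene. Friction and masses are not known exactly. Their poses are not given: they have to be found in the camera images.
- display_case: Fixed low wooden case, clear lid, four stones inside, 177 mm deep (x) by 280 long (y), 72 high. Origin: middle of the underside (depth x = -90 to +87); x points to the far side, y along the case to the left. Lid over x = -90 to 0; fixed deck 0 to 20, top 72 high; black edge with the notch 20 to 40; open channel 40 to 80; far wall 80 to 87, 72 high.
- channel_mid (a point): Middle of the open finger channel's length and width, level with the case's top (72 mm up), at x = 60, y = 0 in the case's frame; axes as the case's. The channel is 40 mm wide (x), 132 long (y = -66 to +66, between solid end blocks), its floor 52 mm below this point. Lower closed fingertips in here.
- edge_mid (a point): Middle of the channel's lid-side wall: case x = 40, y = 0, 41 mm up; axes as the case's. The black wall runs y = -66 to +66, 20 to 62 mm up, and is solid but for ONE notch 48 mm wide (along y), open over the wall's whole height. Its middle lies anywhere from y = -35 to +35, differs each time and cannot be seen from above: find it by touch.
- lip_mid (a point): Middle of the black spring lip's channel-side edge: case x = 42, 65.5 mm up. The lip, 4 mm thick, covers the wall and notch from above, all along, and stands 2 mm out over the wall. A finger pushing toward the lid slides it back with it, up to 18 mm, against a light spring (1.2 to 2.3 N); it springs out again.
- release_pad (a joint): Travel in m of the black pad inside the notch, toward the lid (case -x): 0 as found, its face 6 mm behind the wall; 0.008 fully home, 14 mm behind the wall, against a stop. Pad 44 mm wide, 22 to 60 mm up. Moving it takes about 4 N (with the lip about 6); it stays where left and carries the lid with it.
- lid: Clear lid with a wooden frame, 89 x 280 x 6 mm, over the front part of the case; origin at the middle of its hinge line along the far edge of the lid, x toward the far side, z up out of the lid. Shut: level. It tilts up 0.025 rad per mm of pad travel, to 0.2 rad when the pad is fully home (front edge 18 mm up), and stays.
- loupe: Bystander, loose: folded pocket loupe, 78x31x14 mm, lying to the left of the case. Origin at its underside.
- amethyst: Bystander, loose: purple stone point, 31x27x70 mm, standing left of the case. Origin at its underside.
- gift_box: Bystander, loose: brown gift box, 62x62x32 mm, right of the case. Origin at its underside.
- citrine: Bystander, loose: yellow stone point, 29x27x60 mm, standing right of the case. Origin at its underside.
- jade: Bystander, loose: green stone point, 27x28x75 mm, standing at the left of the table. Origin at its underside.
- small_box: Bystander, loose: small pale gift box, 34x50x22 mm, at the left of the table. Origin at its underside.
- tape: Bystander, loose: roll of tape lying flat, 103 mm across, 25 mm high, at the back right. Origin at its underside.

How it is judged:
On the way:
1. the hidden pad is pressed home (value of joint release_pad above 0.0065 m), for 0.2 s.
At the end, for the whole second after the job is handed in: The release pad is at least 6.5 of its 8 mm in, the lid stands open by more than 0.16 rad and is at rest, and every loose bystander is within 30 mm of where it stood (value of joint release_pad above 0.0065 m and angle between lid's own z axis and vertical above 0.16 rad and angular speed of lid below 0.05 rad/s and distance of each of loupe, amethyst, gift_box, citrine, jade, small_box, tape from where it was at the start of the episode below 0.03 m); the robot touches nothing.
It fails at once if the lid is touched (more than 1 N) (contact force between the arm and lid above 1 N).
It fails at once if the lid is touched by the fingers (more than 1 N) (contact force between the fingers and lid above 1 N).
It fails at once if the fingers push on anything with more than 50 N (contact force between the fingers and anything else above 50 N).
It fails at once if a bystander is lifted or shifted by more than 30 mm (distance of any of loupe, amethyst, gift_box, citrine, jade, small_box, tape from where it was at the start of the episode above 0.03 m).
It also fails if it takes over 48 s, if anything falls off the work surface, if the arm or the gripper's body presses on something with over 40 N, if the wrist force passes 120 N, or if a joint passes its speed limit or range.

## Robot

A 7-joint arm with a two-finger parallel gripper is mounted at the origin on a cart in front of the work surface, level with it; the furniture and walls round the work are solid. World frame = base frame: x ahead of the robot, y to its left, z up, the work surface at z = 0. Lengths are in m, angles in rad, forces in N, time in s.
With the tool pointing down it reaches from about 0.4 to 0.875 m from the base axis. Payload 4.4 kg.
Tool frame: the origin (TCP) lies on the centre line of the jaws, within the pads' length; the fingertips stand 14 mm ahead of it and the grasp point (between the pads) lies 5 mm behind it (ctrl.nose_length is the z of the fingertips in the tool frame, in m); z points along the fingers, y is the direction in which the jaws open and shut (so a half turn about z gives the same grasp; the last joint's range is limited). The gripper opens to 85 mm and grips with 20 to 120 N. Pads are 22 mm wide; open, the fingers measure 114 mm over their backs; the gripper's body (76 mm by 85 mm) begins 54 mm behind the grasp point. The pads swing forward as they close: fully open they stand 13 mm farther back than shut.
Start: joints at [-1.216, 0.628, 0.038, 1.517, -0.027, 0.996, -0.02], TCP at [0.265, 0.593, 0.245] pointing down, gripper open.
Joint ranges: [-3.06, 3.06], [-0.37, 2.12], [-1.25, 1.32], [0.18, 2.47], [-1.1, 4.24], [0.23, 1.98], [-2.94, 2.94]. Speed limits (rad/s): [2.57, 2.57, 3.14, 3.14, 3.14, 3.14, 3.14].

## Interface

Orientations are given as a unit quaternion [x, y, z, w].
In Python, from cell import ctrl gives the robot as it stands. The module is installed in compiled form; this text tells all that it offers.
- The arm moves only by the tool send_rows, never from a script. Its argument "steps" is a list of rows, each an object with "delta_pos": the shift along the world's x, y, z scaled (see below), a list of three; "twist": the turn about the world's z scaled (see below); "gripper": the finger opening in mm, from 0 to 85.4. A call has 1 to 8 rows; each row is the pose to reach, as a shift and turn from the pose measured when the call began; what a row does not reach only later rows make up. The controller multiplies each number of a shift by 500 mm and each number of a turn by pi/2 rad. A row lasts 1/8 s, in which the tool goes at most 62.5 mm and 10.7 degrees, less where a joint would pass 70% of its speed; a pose out of reach is approached as far as the arm can. A call with a number of a shift or a turn outside -1 to 1 is refused whole. A call with a gripper value outside its range is refused whole. The fingers move at their own pace and stop on an object; "force" is the grip in N (left out, the last holds). Time passes only in rows, so rows that repeat a pose let the fingers close. It gives the time, the measured TCP pose, the force and the opening at its end, in the units of the state.
- ctrl.observe(): the state, without advancing time (a new reading comes with each control period).
- ctrl.get_image(name): name is "scene" or "top" or "wrist"; returns (picture, depth): 384x512x3 uint8, red, green, blue; 384x512 float32, m along the optical axis (not along the pixel's ray), 0 where there is no reading.
- ctrl.camera_params(name): a dict with "fx", "fy", "cx", "cy" (pixels), "cam_to_world" (4x4, takes a point from camera to world coordinates); the wrist camera has in their place "mount" (4x4, takes a point from camera to tool coordinates, whose origin is the TCP and whose axes are the flange's). Camera axes: x right, y up, looking along -z (the intrinsics and any distortion apply to the point x, -y, -z); pixel columns grow to the right and rows downward; lengths in m; the calibration is good to about 2 mm. A picture is of the moment at which its call begins: read the wrist's pose just before it. camera_params takes no time and is no camera call.
- ctrl.sign_off(): hands the job in, once; it reports no verdict.
The state is a dict: "t": time; "joint_pos": joint angles; "joint_velocities": joint speeds; "joint_efforts": joint torques, N m; "tcp_pos": TCP position; "ee_rot": TCP orientation; "wrist_force": force on the tool from outside, world axes, zero at the start; "moment": the same for the moment, N m; "width": finger opening in m.
Only numpy, scipy, OpenCV 4.12 (cv2) and the standard library are available. Lean on these libraries where they do the work, as an engineer would, in place of code of your own. Each camera call takes 0.05 s, during which the arm holds its last target.

## Working session

There is one attempt and no reset: what is moved stays moved. The work goes in short steps, Python scripts to look and compute and a tool call to move; the robot and the scene stay as the last step left them, time stands still between calls to the robot, and variables do not carry over. Pictures are saved under pics/ and viewed, and the job is handed in when it is done.

Besides the shell and the picture viewer there is one more tool, called by a JSON object that holds its "op" and its "data", one argument or row to a line. send_rows: Moves the arm, as the interface text tells. Shifts and turns lie within -1 to 1; 1 stands for 500 mm of shift or pi/2 rad of turn. Its arguments: {"type":"object","properties":{"steps":{"type":"array","items":{"type":"object","properties":{"delta_pos":{"type":"array","items":{"type":"number","minimum":-1,"maximum":1}},"twist":{"type":"number","minimum":-1,"maximum":1},"gripper":{"type":"number"}}}},"force":{"type":"number"}},"required":["steps"]}

```bash
mkdir -p pics; python3 - <<'E'
from cell import ctrl
import cv2,numpy as np
s=ctrl.observe();print(s)
print(ctrl.nose_length)
for n in ["top","scene"]:
    im,d=ctrl.get_image(n);cv2.imwrite(f"pics/{n}0.png",im[:,:,::-1]);np.savez(f"{n}0.npz",im=im,d=d)
    print(n,ctrl.camera_params(n))
E
```

```text
{'t': 0.0, 'joint_pos': array([-1.21581465,  0.62932008,  0.03843435,  1.51841289, -0.02701384,
        0.99631132, -0.01999824]), 'joint_velocities': array([-0.00099717, -0.00060868,  0.00229457,  0.00185804,  0.00202657,
       -0.00072738,  0.00034033]), 'joint_efforts': array([ 3.88884891e-04, -5.63403511e+01,  1.22620605e+00, -1.93445992e+01,
        1.10840620e-02,  1.08300606e-02, -6.90505615e-06]), 'tcp_pos': array([0.26521944, 0.59274458, 0.24439146]), 'ee_rot': array([ 2.08842348e-01,  9.77948842e-01, -9.46636795e-04, -1.97458769e-04]), 'wrist_force': array([-0.4193154 ,  0.52660593,  0.50958261]), 'moment': array([0.02495493, 0.01661034, 0.03036242]), 'width': 0.08558528414588303}
0.014
top {'fx': 405.0362014432477, 'fy': 405.0362014432477, 'cx': 252.09454358958178, 'cy': 184.9140809513561, 'cam_to_world': array([[ 0.00488865,  0.99535878, -0.09610931,  0.37355439],
       [-0.99997413,  0.00435881, -0.00572204,  0.01622141],
       [-0.00527656,  0.0961348 ,  0.99535434,  1.20003835],
       [ 0.        ,  0.        ,  0.        ,  1.        ]])}
scene {'fx': 367.89847283174555, 'fy': 367.89847283174555, 'cx': 261.44337496092953, 'cy': 192.11044567252293, 'cam_to_world': array([[-0.57962428,  0.45659262, -0.67495102, -0.19195742],
       [-0.81485061, -0.31727785,  0.48513219,  0.51533471],
       [ 0.00736077,  0.83117864,  0.55595672,  0.62540757],
       [ 0.        ,  0.        ,  0.        ,  1.        ]])}
```

View pics/top0.png

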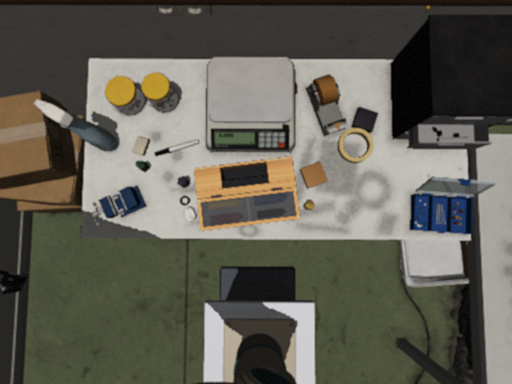

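View pics/scene0.png

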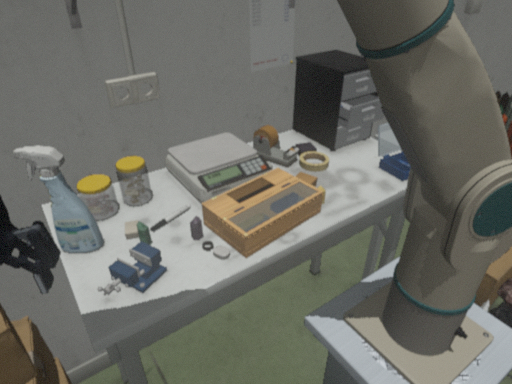

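The top view shows the case at px (195–300, 157–230), yawed slightly. The dark channel is at about (222–270, 162–187), and the far side points up in the image. Next I'll measure it.

```bash
cat > h.py <<'E'
import numpy as np,cv2
from cell import ctrl
def world(name,d,P=None):
    P=P or ctrl.camera_params(name)
    v,u=np.mgrid[0:d.shape[0],0:d.shape[1]]
    X=np.stack([(u-P['cx'])/P['fx']*d,-(v-P['cy'])/P['fy']*d,-d,np.ones_like(d)],-1)
    return (X@P['cam_to_world'].T)[...,:3]
E
python3 - <<'E'
from h import *
z=np.load("top0.npz");im,d=z['im'],z['d'];W=world("top",d)
cv2.imwrite("pics/topz.png",cv2.resize(im[145:240,180:325,::-1],None,fx=5,fy=5,interpolation=cv2.INTER_CUBIC))
print("table z",np.median(W[200:230,320:360,2]))
sub=W[145:240,180:325]; 
zz=np.clip(sub[...,2]*1000,-10,100)
cv2.imwrite("pics/topzd.png",cv2.resize(np.uint8((zz+10)*2.3),None,fx=5,fy=5,interpolation=cv2.INTER_NEAREST))
hsv=cv2.cvtColor(im,cv2.COLOR_RGB2HSV)
m=(W[...,2]>0.06)&(W[...,2]<0.082)
m[:150]=0;m[240:]=0;m[:,:185]=0;m[:,310:]=0
n,l,st,c=cv2.connectedComponentsWithStats(m.astype(np.uint8));k=1+st[1:,4].argmax();print(st[k])
m=l==k
p=W[m];print(np.median(p[:,2]))
r=cv2.minAreaRect(p[:,:2].astype(np.float32));print(r,cv2.boxPoints(r))
E
```

```text
table z 2.123955288046986e-05
[ 194  156  107   75 5683]
0.07062674638652311
((0.461680144071579, 0.037975773215293884), (0.17771337926387787, 0.2803298830986023), 7.263692378997803) [[ 0.35581467  0.16578117]
 [ 0.39125845 -0.112299  ]
 [ 0.56754565 -0.08982962]
 [ 0.53210187  0.18825054]]
```

View pics/topz.png

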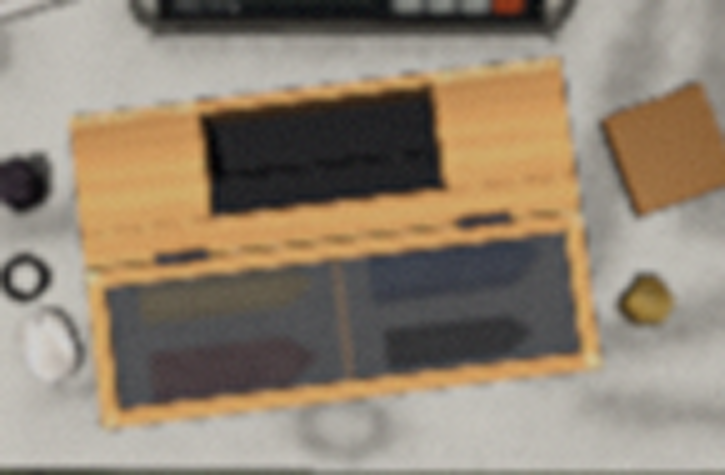

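View pics/topzd.png

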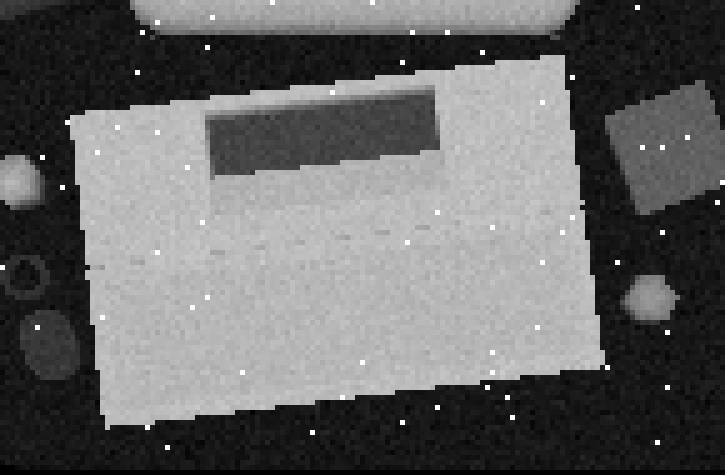

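```bash
python3 - <<'E'
from h import *
z=np.load("top0.npz");im,d=z['im'],z['d'];W=world("top",d)
o=np.array([.4632,.0382]);a=np.deg2rad(7.27);R=np.array([[np.cos(a),-np.sin(a)],[np.sin(a),np.cos(a)]])
C=np.dstack([(W[...,:2]-o)@R, W[...,2:]])*1000
C0=C
m=(C[...,2]<50)&(abs(C[...,0]-60)<35)&(abs(C[...,1])<90)&(C[...,2]>10)
p=C[m];print("channel floor",len(p),np.median(p,0),np.percentile(p,[1,99],axis=0))
r=cv2.minAreaRect(p[:,:2].astype(np.float32));print(r)
m2=(C[...,0]>85)&(C[...,0]<300)&(abs(C[...,1])<150)
p=C[m2];p=p[p[:,2]>10]
for lo in range(85,300,15):
    q=p[(p[:,0]>=lo)&(p[:,0]<lo+15)]
    if len(q):print(lo,len(q),np.percentile(q[:,2],98))
# tall things over 0.12
m3=(W[...,2]>.12)&(d>0)&(W[...,0]>.2)
n,l,st,c=cv2.connectedComponentsWithStats(m3.astype(np.uint8))
for k in range(1,n):
    if st[k,4]>20: q=W[l==k];print(q.min(0).round(3),q.max(0).round(3),st[k])
E
```

```text
channel floor 577 [65.68561146 -0.25907139 20.30717756] [[ 47.32564721 -65.83416541  14.34083629]
 [ 80.22329116  66.07217891  46.95284218]]
((63.372520446777344, 0.089935302734375), (35.42836380004883, 132.70169067382812), 0.8424496650695801)
85 50 75.11148769505853
100 110 66.15095752924421
115 375 70.74276239347085
130 498 77.02506494897635
145 493 83.37306257152665
160 464 85.22260113151438
175 423 84.58864388174788
190 491 85.39962250827755
205 492 626.5031329302717
220 830 635.7635449852339
235 818 635.3857439205283
250 656 634.6067718678096
265 422 86.39961515507252
280 418 85.97364561619867
295 143 86.31873140093015
[ 0.581 -0.622  0.12 ] [0.905 0.725 0.639] [    0     0   512   148 27754]
[0.713 0.251 0.12 ] [0.789 0.326 0.13 ] [142  72  28  28 599]
[0.6   0.441 0.12 ] [0.665 0.537 0.277] [ 34  99  65  41 981]
[ 0.477 -0.615  0.12 ] [ 0.502 -0.447  0.157] [428 176  68  11 297]
[0.226 0.52  0.245] [0.272 0.567 0.352] [  0 270  28  24 467]
```

```bash
python3 - <<'E'
from h import *
P=ctrl.camera_params("wrist");print(P)
im,d=ctrl.get_image("wrist");cv2.imwrite("pics/w0.png",im[:,:,::-1])
E
```

```text
{'fx': 298.50909922166187, 'fy': 298.50909922166187, 'cx': 254.2035838125782, 'cy': 190.56912887135422, 'mount': array([[ 2.75759686e-04,  9.56425458e-01,  2.91976485e-01,
         7.50379243e-02],
       [ 9.99999211e-01, -6.21465914e-04,  1.09127402e-03,
        -2.81682703e-04],
       [ 1.22517569e-03,  2.91975954e-01, -9.56424875e-01,
        -1.26983025e-01],
       [ 0.00000000e+00,  0.00000000e+00,  0.00000000e+00,
         1.00000000e+00]])}
```

View pics/w0.png

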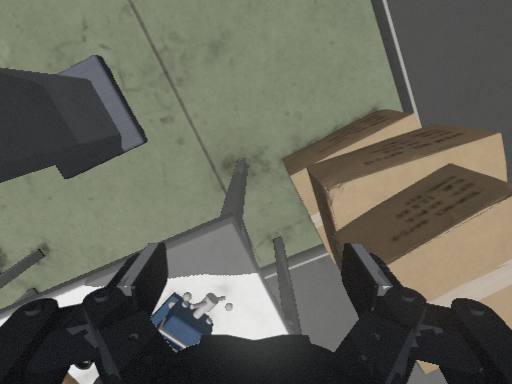

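{"op": "send_rows", "data": {
  "steps": [
    {"delta_pos": [0.06, -0.12, 0], "twist": 0.1, "gripper": 0},
    {"delta_pos": [0.12, -0.24, 0], "twist": 0.2, "gripper": 0},
    {"delta_pos": [0.17, -0.36, 0], "twist": 0.3, "gripper": 0},
    {"delta_pos": [0.23, -0.48, 0], "twist": 0.35, "gripper": 0},
    {"delta_pos": [0.28, -0.6, 0], "twist": 0.35, "gripper": 0},
    {"delta_pos": [0.34, -0.72, 0], "twist": 0.35, "gripper": 0},
    {"delta_pos": [0.4, -0.84, 0], "twist": 0.35, "gripper": 0},
    {"delta_pos": [0.46, -0.96, -0.04], "twist": 0.35, "gripper": 0}
  ],
  "force": 30
}}

```text
t: 1.15
tcp_pos: [0.4815, 0.1417, 0.2324]
ee_rot: [-0.064, 0.998, -0.0, 0.001]
wrist_force: [1.5, -0.0, 0.5]
width: -0.0001
```

{"op": "send_rows", "data": {
  "steps": [
    {"delta_pos": [0.05, -0.11, -0.05], "twist": 0, "gripper": 0},
    {"delta_pos": [0.082, -0.19, -0.12], "twist": 0, "gripper": 0},
    {"delta_pos": [0.082, -0.192, -0.12], "twist": 0, "gripper": 0},
    {"delta_pos": [0.082, -0.192, -0.12], "twist": 0, "gripper": 0}
  ]
}}

```text
t: 1.65
tcp_pos: [0.5223, 0.0462, 0.1722]
ee_rot: [-0.064, 0.998, -0.0, 0.001]
wrist_force: [0.0, 0.3, 0.0]
width: 0.0001
```

```bash
cat >> h.py <<'E'
o=np.array([.4632,.0382]);a=np.deg2rad(7.27);R=np.array([[np.cos(a),-np.sin(a)],[np.sin(a),np.cos(a)]])
def st():
    s=ctrl.observe();p=s['tcp_pos'];c=(p[:2]-o)@R*1000;f=s['wrist_force'];fc=f[:2]@R
    print("t",round(s['t'],2),"case xy",c.round(1),"tip z",round(p[2]*1000-14,1),"F case",fc.round(1),f[2].round(1),"q",s['ee_rot'].round(3))
E
python3 - <<'E'
from h import *
st()
for n in("top","wrist","scene"):
    im,d=ctrl.get_image(n);cv2.imwrite(f"pics/{n}1.png",im[:,:,::-1])
    if n=="top":cv2.imwrite("pics/top1z.png",cv2.resize(im[120:260,160:340,::-1],None,fx=4,fy=4))
    if n=="scene":cv2.imwrite("pics/scene1z.png",cv2.resize(im[100:280,140:380,::-1],None,fx=3,fy=3))
E
```

```text
t 1.65 case xy [59.6  0.4] tip z 158.2 F case [0.1 0.3] 0.0 q [-0.064  0.998 -0.     0.001]
```

View pics/wrist1.png

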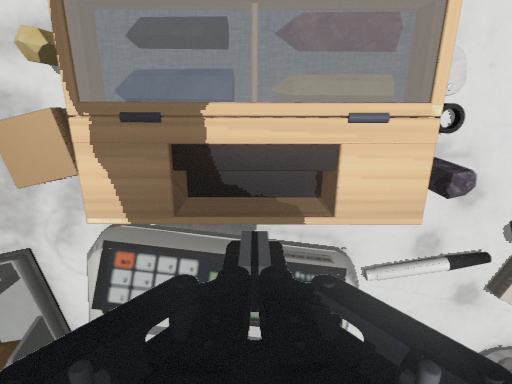

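View pics/scene1z.png

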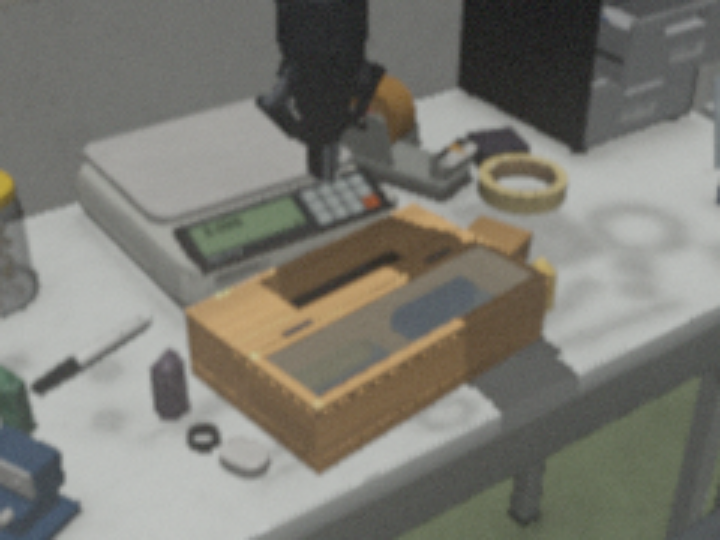

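Wrist view: closed fingers at (255, 235–295) pointing down, aligned with the case. The channel is at (170–340, 145–215) and clear. Now I'll lower the fingers.

{"op": "send_rows", "data": {
  "steps": [
    {"delta_pos": [0.001, 0, -0.06], "twist": 0, "gripper": 0},
    {"delta_pos": [0.001, 0, -0.12], "twist": 0, "gripper": 0},
    {"delta_pos": [0.001, 0, -0.18], "twist": 0, "gripper": 0},
    {"delta_pos": [0.001, 0, -0.21], "twist": 0, "gripper": 0},
    {"delta_pos": [0.001, 0, -0.232], "twist": 0, "gripper": 0},
    {"delta_pos": [0.001, 0, -0.232], "twist": 0, "gripper": 0}
  ]
}}

```text
t: 2.55
tcp_pos: [0.5232, 0.0478, 0.0571]
ee_rot: [-0.066, 0.998, 0.0, 0.002]
wrist_force: [0.9, 0.4, 1.1]
width: -0.0002
```

```bash
python3 - <<'E'
from h import *
st()
im,d=ctrl.get_image("wrist");cv2.imwrite(f"pics/wrist2.png",im[:,:,::-1])
im,d=ctrl.get_image("scene");cv2.imwrite("pics/scene2z.png",cv2.resize(im[100:280,140:380,::-1],None,fx=3,fy=3))
E
```

```text
t 2.55 case xy [60.7  1.9] tip z 43.1 F case [0.9 0.3] 1.1 q [-0.066  0.998  0.     0.002]
```

View pics/wrist2.png

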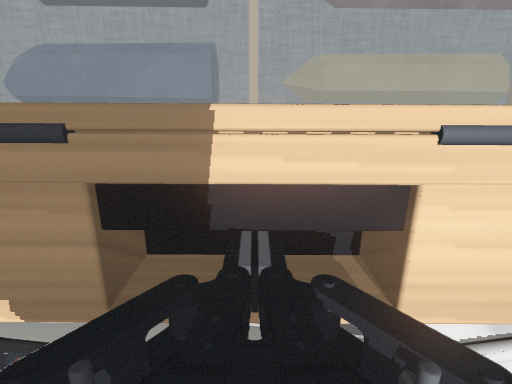

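View pics/scene2z.png

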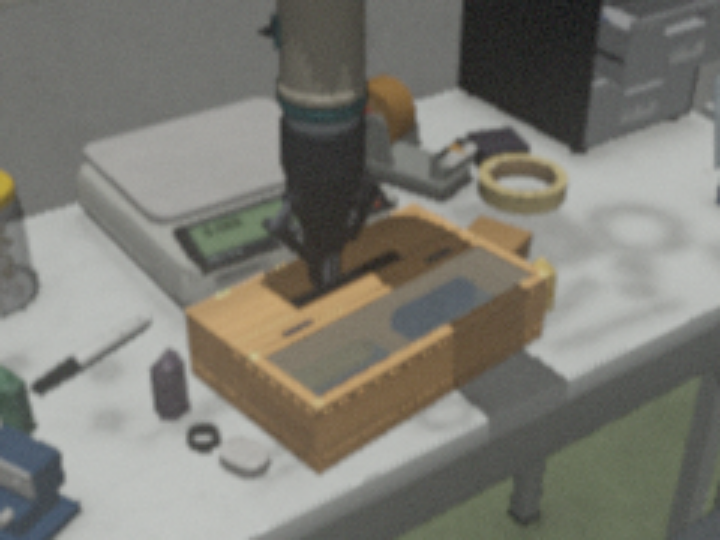

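The fingertips are in the channel (wrist view, tips at about (253, 235–280)) and touching nothing. Next I'll feel toward the wall.

{"op": "send_rows", "data": {
  "steps": [
    {"delta_pos": [-0.006, -0.0008, 0], "twist": 0, "gripper": 0},
    {"delta_pos": [-0.01, -0.0014, 0], "twist": 0, "gripper": 0},
    {"delta_pos": [-0.014, -0.002, 0], "twist": 0, "gripper": 0},
    {"delta_pos": [-0.014, -0.002, 0], "twist": 0, "gripper": 0}
  ]
}}

```text
t: 3.15
tcp_pos: [0.5165, 0.0466, 0.058]
ee_rot: [-0.066, 0.998, 0.0, 0.003]
wrist_force: [-0.7, -0.3, -0.8]
width: -0.0002
```

```bash
python3 -c "
from h import *
st()"
```

```text
t 3.15 case xy [54.   1.6] tip z 44.0 F case [-0.8 -0.2] -0.8 q [-0.066  0.998  0.     0.003]
```

{"op": "send_rows", "data": {
  "steps": [
    {"delta_pos": [-0.004, -0.0005, -0.002], "twist": 0, "gripper": 0},
    {"delta_pos": [-0.006, -0.0008, -0.002], "twist": 0, "gripper": 0},
    {"delta_pos": [-0.006, -0.0008, -0.002], "twist": 0, "gripper": 0}
  ]
}}

```text
t: 3.52
tcp_pos: [0.5139, 0.0463, 0.057]
ee_rot: [-0.066, 0.998, 0.0, 0.003]
wrist_force: [0.5, -0.4, -1.1]
width: -0.0002
```

```bash
python3 -c "
from h import *
st()"
```

```text
t 3.52 case xy [51.3  1.6] tip z 43.0 F case [ 0.5 -0.5] -1.1 q [-0.066  0.998  0.     0.003]
```

{"op": "send_rows", "data": {
  "steps": [
    {"delta_pos": [-0.004, -0.0005, -0.001], "twist": 0, "gripper": 0},
    {"delta_pos": [-0.006, -0.0008, -0.001], "twist": 0, "gripper": 0},
    {"delta_pos": [-0.006, -0.0008, -0.001], "twist": 0, "gripper": 0}
  ]
}}

```text
t: 3.9
tcp_pos: [0.5121, 0.0461, 0.0566]
ee_rot: [-0.066, 0.998, 0.0, 0.004]
wrist_force: [4.6, -0.1, -2.2]
width: 0.0
```

```bash
python3 -c "
from h import *
st()"
```

```text
t 3.9 case xy [49.5  1.6] tip z 42.6 F case [ 4.5 -0.7] -2.2 q [-0.066  0.998  0.     0.004]
```

{"op": "send_rows", "data": {
  "steps": [
    {"delta_pos": [-0.004, -0.0005, -0.001], "twist": 0, "gripper": 0},
    {"delta_pos": [-0.006, -0.0008, -0.001], "twist": 0, "gripper": 0},
    {"delta_pos": [-0.006, -0.0008, -0.001], "twist": 0, "gripper": 0}
  ]
}}

```text
t: 4.28
tcp_pos: [0.5121, 0.0461, 0.0567]
ee_rot: [-0.066, 0.998, 0.001, 0.007]
wrist_force: [8.4, 0.4, -1.7]
width: -0.0001
```

```bash
python3 -c "
from h import *
st()"
```

```text
t 4.28 case xy [49.5  1.6] tip z 42.7 F case [ 8.4 -0.7] -1.7 q [-0.066  0.998  0.001  0.007]
```

Solid wall at y≈1.6 (8 N, no advance). I'll slide along +y with a light press.

{"op": "send_rows", "data": {
  "steps": [
    {"delta_pos": [-0.005, 0.008, 0], "twist": 0, "gripper": 0},
    {"delta_pos": [-0.006, 0.016, 0], "twist": 0, "gripper": 0},
    {"delta_pos": [-0.007, 0.024, 0], "twist": 0, "gripper": 0},
    {"delta_pos": [-0.008, 0.032, 0], "twist": 0, "gripper": 0},
    {"delta_pos": [-0.008, 0.032, 0], "twist": 0, "gripper": 0}
  ]
}}

```text
t: 4.9
tcp_pos: [0.5076, 0.0618, 0.0568]
ee_rot: [-0.066, 0.998, 0.0, 0.007]
wrist_force: [2.1, 0.0, 1.1]
width: -0.0
```

```bash
python3 -c "
from h import *
st()"
```

```text
t 4.9 case xy [47.  17.8] tip z 42.8 F case [ 2.1 -0.3] 1.1 q [-0.066  0.998  0.     0.007]
```

It dropped into the notch (x = 47, only 2 N from the lip). I'll move closer to the notch middle, then press.

{"op": "send_rows", "data": {
  "steps": [
    {"delta_pos": [-0.003, 0.007, 0], "twist": 0, "gripper": 0},
    {"delta_pos": [-0.005, 0.014, 0], "twist": 0, "gripper": 0},
    {"delta_pos": [-0.007, 0.013, 0], "twist": 0, "gripper": 0},
    {"delta_pos": [-0.009, 0.013, 0], "twist": 0, "gripper": 0},
    {"delta_pos": [-0.009, 0.013, 0], "twist": 0, "gripper": 0}
  ]
}}

```text
t: 5.52
tcp_pos: [0.5031, 0.069, 0.0568]
ee_rot: [-0.066, 0.998, 0.001, 0.007]
wrist_force: [2.7, 2.6, 0.1]
width: -0.0
```

```bash
python3 -c "
from h import *
st()"
```

```text
t 5.53 case xy [43.5 25.5] tip z 42.8 F case [3.  2.2] 0.1 q [-0.066  0.998  0.001  0.007]
```

{"op": "send_rows", "data": {
  "steps": [
    {"delta_pos": [-0.004, -0.0005, 0], "twist": 0, "gripper": 0},
    {"delta_pos": [-0.008, -0.001, 0], "twist": 0, "gripper": 0},
    {"delta_pos": [-0.012, -0.0015, 0], "twist": 0, "gripper": 0},
    {"delta_pos": [-0.012, -0.0015, 0], "twist": 0, "gripper": 0}
  ]
}}

```text
t: 6.02
tcp_pos: [0.4981, 0.0684, 0.0569]
ee_rot: [-0.066, 0.998, 0.001, 0.008]
wrist_force: [4.3, 1.8, -3.2]
width: 0.0003
```

```bash
python3 -c "
from h import *
st()"
```

```text
t 6.03 case xy [38.4 25.5] tip z 42.9 F case [4.5 1.2] -3.2 q [-0.066  0.998  0.001  0.008]
```

{"op": "send_rows", "data": {
  "steps": [
    {"delta_pos": [-0.004, -0.0005, 0], "twist": 0, "gripper": 0},
    {"delta_pos": [-0.008, -0.001, 0], "twist": 0, "gripper": 0},
    {"delta_pos": [-0.01, -0.0013, 0], "twist": 0, "gripper": 0},
    {"delta_pos": [-0.01, -0.0013, 0], "twist": 0, "gripper": 0}
  ]
}}

```text
t: 6.52
tcp_pos: [0.495, 0.068, 0.057]
ee_rot: [-0.066, 0.998, 0.001, 0.01]
wrist_force: [6.7, 1.9, -4.8]
width: -0.0001
```

```bash
python3 - <<'E'
from h import *
st()
im,d=ctrl.get_image("scene");cv2.imwrite("pics/scene3z.png",cv2.resize(im[100:280,140:380,::-1],None,fx=3,fy=3))
E
```

```text
t 6.53 case xy [35.3 25.5] tip z 43.0 F case [6.9 1. ] -4.8 q [-0.066  0.998  0.001  0.01 ]
```

View pics/scene3z.png

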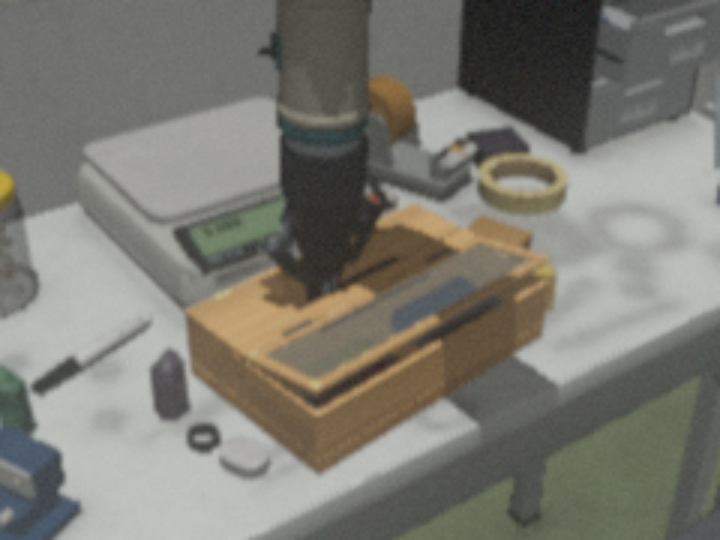

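The lid's front edge is raised (dark gap from (300, 390) to (500, 300)). One more push will confirm the stop.

{"op": "send_rows", "data": {
  "steps": [
    {"delta_pos": [-0.004, -0.0005, 0], "twist": 0, "gripper": 0},
    {"delta_pos": [-0.008, -0.001, 0], "twist": 0, "gripper": 0},
    {"delta_pos": [-0.008, -0.001, 0], "twist": 0, "gripper": 0},
    {"delta_pos": [-0.008, -0.001, 0], "twist": 0, "gripper": 0}
  ]
}}

```text
t: 7.08
tcp_pos: [0.4949, 0.068, 0.0572]
ee_rot: [-0.066, 0.998, 0.002, 0.013]
wrist_force: [9.5, 1.6, -7.4]
width: -0.0001
```

```bash
python3 -c "
from h import *
st()"
```

```text
t 7.08 case xy [35.2 25.6] tip z 43.2 F case [9.7 0.4] -7.4 q [-0.066  0.998  0.002  0.013]
```

The pad is at its stop: force rises with no advance, 14.3 mm past the wall. Withdrawing.

{"op": "send_rows", "data": {
  "steps": [
    {"delta_pos": [0.015, 0.002, 0], "twist": 0, "gripper": 0},
    {"delta_pos": [0.03, 0.004, 0], "twist": 0, "gripper": 0},
    {"delta_pos": [0.048, 0.006, 0], "twist": 0, "gripper": 0},
    {"delta_pos": [0.048, 0.006, 0], "twist": 0, "gripper": 0},
    {"delta_pos": [0.048, 0.006, 0], "twist": 0, "gripper": 0}
  ]
}}

```text
t: 7.7
tcp_pos: [0.5179, 0.0707, 0.057]
ee_rot: [-0.066, 0.998, 0.001, 0.013]
wrist_force: [0.1, 0.7, -0.7]
width: -0.0002
```

```bash
python3 -c "
from h import *
st()"
```

```text
t 7.7 case xy [58.3 25.3] tip z 43.0 F case [0.2 0.7] -0.7 q [-0.066  0.998  0.001  0.013]
```

{"op": "send_rows", "data": {
  "steps": [
    {"delta_pos": [0.001, 0, 0.05], "twist": 0, "gripper": 0},
    {"delta_pos": [0.002, 0, 0.12], "twist": 0, "gripper": 0},
    {"delta_pos": [0.002, 0, 0.2], "twist": 0, "gripper": 0},
    {"delta_pos": [0.002, 0, 0.28], "twist": 0, "gripper": 0},
    {"delta_pos": [0.002, 0, 0.28], "twist": 0, "gripper": 0},
    {"delta_pos": [0.002, 0, 0.28], "twist": 0, "gripper": 0}
  ]
}}

```text
t: 8.45
tcp_pos: [0.5179, 0.0704, 0.1964]
ee_rot: [-0.066, 0.998, 0.001, 0.012]
wrist_force: [1.0, -0.8, 0.1]
width: 0.0003
```

```bash
python3 - <<'E'
from h import *
st()
im,d=ctrl.get_image("scene");cv2.imwrite("pics/scene4z.png",cv2.resize(im[100:280,140:380,::-1],None,fx=3,fy=3))
im,d=ctrl.get_image("wrist");cv2.imwrite("pics/wrist4.png",im[:,:,::-1])
im,d=ctrl.get_image("top");W=world("top",d);C=np.dstack([(W[...,:2]-o)@R, W[...,2:]])*1000
for lo in range(-90,0,15):
    q=C[(C[...,0]>=lo)&(C[...,0]<lo+15)&(abs(C[...,1])<130)&(C[...,2]>50)&(C[...,2]<110)];print(lo,len(q),np.median(q[:,2]))
m=(C[...,0]>-85)&(C[...,0]<-10)&(abs(C[...,1])<125)&(C[...,2]>55)&(C[...,2]<105)
p=C[m];print("slope",np.polyfit(p[:,0],p[:,2],1))
E
```

```text
t 8.45 case xy [58.3 25. ] tip z 182.4 F case [ 0.9 -0.9] 0.1 q [-0.066  0.998  0.001  0.012]
-90 131 87.29316605047543
-75 151 82.93486375041859
-60 150 80.0531968123862
-45 162 77.3415678795325
-30 159 73.9893041255686
-15 164 72.73221418213683
slope [-0.21495583 69.22263516]
```

View pics/scene4z.png

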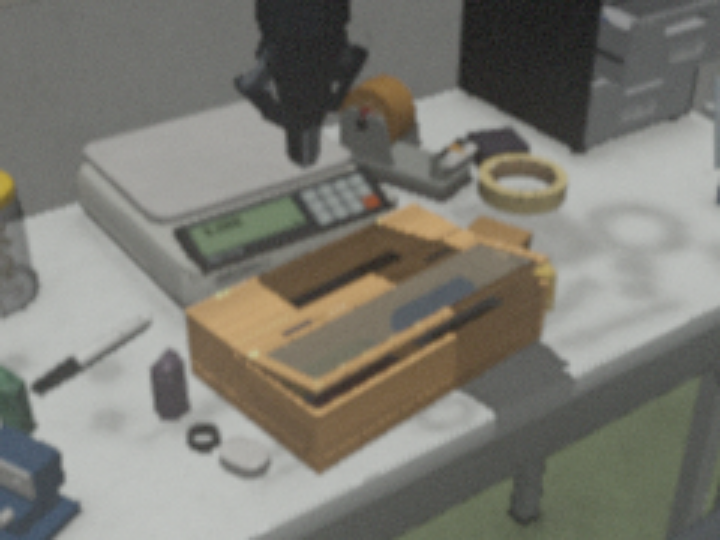

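View pics/wrist4.png

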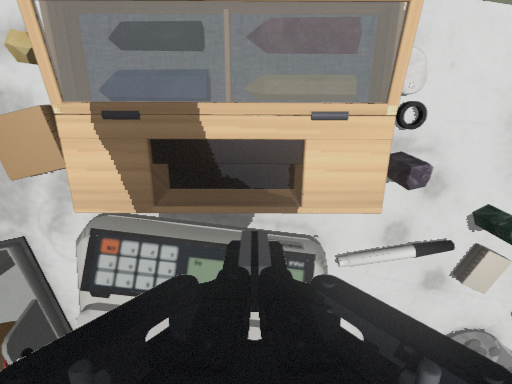

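The lid stays up (measured slope 0.215 ± noise, expected 0.2), the hand is clear, and the bystanders look unmoved. I'm handing the job in.

```bash
python3 -c "
from cell import ctrl
print(ctrl.sign_off())"
```

```text
the job is handed in; nothing more can be done
None
```

The case is open: the lid front rose and was still up after I withdrew the hand. I handed the job in at about 8.6 s.

- **Finding the notch:** I located the case in the top camera's depth image (yaw 7.3°). With the fingers closed, I touched solid wall at y ≈ 2 mm, then slid toward +y with a light press. The fingers dropped into the notch by y ≈ 18 mm.
- **Pressing the pad:** I pressed at y ≈ 25 mm until the pad stopped, 14.3 mm behind the wall (nominal 14). The highest force I read was about 12 N. The readings came only at the end of each move.
- **Last checks:** After withdrawal, the lid slope in the depth image was 0.215, against an expected tilt of about 0.2 rad. The fingertips were about 110 mm above the case, touching nothing.
- **Limits of the checks:** The bystanders looked unmoved by eye in the pictures, but I did not measure them. The hand came out tilted by about 0.025 rad, which I left as it was. No check failed.

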